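# Clear the clevis fixture and offer up the rudder lever

### The job

Draw the red-handled pin out of the fork of the blue fixture and park it in the fixture's yellow V notches, handle still on the side it came out of; let go of it. Then pick the bronze lever off its wooden stand by its balance point (the white band) and finish holding it there, still and level, with its big eye directly above the fork, about 50 mm clear of the fork's top, and its arm pointing along the fixture over the blue rest post: do not set it down or let go. Leave the other things on the bench undisturbed.

Things in the scene. Friction and masses are not known exactly. Their poses are not given: they have to be found in the camera images.
- fixture: blue base plate 275 x 110 x 12 mm fixed to the bench, with a steel fork, two yellow V notches and a blue rest post. Origin on the bench under the middle of the fork; z up; x runs along the plate (-105 to +170 mm), the way the lever's arm must point; y is the pin's axis, its handle sticking out on the -y side. Rest post at x = 130 mm, 16 x 34 mm, top 47 mm above the bench
- fork (a point): midway between the fork's two upright cheeks on the axis of their 14 mm bores, 60 mm above the bench; axes as the fixture's. Cheeks 44 mm along x, 14 mm thick, centred 27 mm either side in y, tops 78 mm above the bench
- notch (a point): where the pin's origin belongs when parked: 75 mm from the fork towards the fixture's -x, 47 mm above the bench; axes as the fixture's. The pin lies parallel to its first place in two open-topped 90 degree Vs, 12 mm thick, 27 mm either side in y; rims 55.5 mm above the bench, mouths 34 mm wide
- pin: loose steel clevis pin, about 0.09 kg, through both cheeks at the start, free to slide out towards the fixture's -y. Shank 12 mm thick. Origin on its axis, 38 mm from the handle and 40 mm from the tip, at the start midway between the cheeks (75 mm of pull frees it); its y axis runs from handle to tip, and it may roll about it
- pin_handle (a point): middle of the pin's round red handle, 22 mm in diameter and 44 mm long, on the pin's axis 60 mm from the pin's origin towards its -y; at the start 59 mm above the bench
- lever: loose bronze lever, 0.36 to 0.58 kg. Origin at the centre of its big heavy eye (44 mm in diameter, 34 mm wide, 16 mm bore along y). Its x axis runs along the arm to the light end, z is up as it lies. Arm: flat bar 12 mm wide (y), 26 mm tall (z from -13 to +13 mm), from x = 20 to 160 mm. On the stand the origin is 66 mm above the bench
- balance (a point): balance point (centre of mass) of the lever, on the middle of the bar 57 mm from the big eye's centre, marked by a white band 20 mm long round the bar; axes as the lever's. 12 mm wide grasp across the bar
- lever_end (a point): centre of the lever's small eye (24 mm in diameter, 18 mm wide) at the light end, 170 mm from the big eye's centre
- stand: wooden stand fixed to the bench, 215 x 80 mm; origin on the bench under the lever's big eye, x along the lever. A V block cradles the big eye (x from -24 to 24 mm, rims 54 mm up); a slotted bearer 16 mm thick at x = 130 mm carries the bar (its underside 53 mm up, slot cheeks to 65 mm). Open between them down to the 14 mm base board
- chisel: bystander: wood-handled chisel lying flat, about 250 mm long, 28 mm thick handle; origin at its underside
- mallet: bystander: dark wooden mallet lying on its side, head 75 x 120 x 60 mm, handle 200 mm; origin near the end of the handle
- tin: bystander: upright tin, 86 mm across, 100 mm tall; origin at its underside
- glue: bystander: upright white bottle with orange cap, 60 mm across, 150 mm tall; origin at its underside
- sander: bystander: cork sanding block 110 x 60 x 30 mm; origin at its underside
- offcut: bystander: pale wood offcut 170 x 45 x 22 mm; origin at its underside
- bowl: bystander: small steel bowl, 100 mm across, 45 mm tall; origin at its underside

How it is judged:
On the way, in this order (a step that is already met when the one before it is completed fails the run):
1. the pin is drawn clear of both cheeks of the fork, with the lever still on its stand (y of pin in the frame of fixture below -0.074 m and height (world z) of pin above 0.03 m and distance of lever from where it was at the start of the episode below 0.02 m), for 0.05 s.
2. the pin lies in both V notches, handle on the -y side, let go, with the lever still on its stand (x of pin in the frame of fixture between -0.083 and -0.067 m and y of pin in the frame of fixture between -0.022 and 0.022 m and z of pin in the frame of fixture between 0.041 and 0.053 m and angle between the y axis of pin and the y axis of fixture, either way round below 0.15 rad and y of pin_handle in the frame of fixture below -0.03 m and contact force between pin and the fingers below 0.2 N and distance of lever from where it was at the start of the episode below 0.02 m), for 0.2 s.
3. the lever is lifted off its stand by its balance point (height (world z) of lever above 0.085 m and contact force between lever and stand below 0.2 N and contact force between lever and the fingers above 3 N and x of the grasp point in the frame of lever between 0.032 and 0.082 m), for 0.2 s.
At the end, for the whole second after the job is handed in: Gripper alone holds the lever within 25 mm of its balance point, still, level within 5 degrees, big eye within 15 mm of over the fork and 115 to 185 mm above the bench, arm within 8 degrees of fixture x, over the rest post. Pin lies let go in both notches (8 mm across, 22 along), handle as before (horizontal distance between lever and fork below 0.015 m and height (world z) of lever between 0.115 and 0.185 m and angle between lever's own z axis and vertical below 0.09 rad and angle between the x axis of lever and the x axis of fixture, either way round below 0.14 rad and x of lever_end in the frame of fixture above 0.12 m and x of the grasp point in the frame of lever between 0.032 and 0.082 m and contact force between lever and the fingers above 3 N and contact force between lever and fixture below 0.2 N and contact force between lever and stand below 0.2 N and linear speed of lever below 0.03 m/s and angular speed of lever below 0.2 rad/s and x of pin in the frame of fixture between -0.083 and -0.067 m and y of pin in the frame of fixture between -0.022 and 0.022 m and z of pin in the frame of fixture between 0.041 and 0.053 m and angle between the y axis of pin and the y axis of fixture, either way round below 0.15 rad and y of pin_handle in the frame of fixture below -0.03 m and contact force between pin and the fingers below 0.2 N); the arm keeps its last pose, push and grip.
It fails at once if a bystander on the bench is pushed more than 30 mm (distance of any of chisel, mallet, tin, glue, sander, offcut, bowl from where it was at the start of the episode above 0.03 m).
It also fails if it takes over 64 s, if anything falls off the work surface, if the arm or the gripper's body presses on something with over 40 N, if the wrist force passes 120 N, or if a joint passes its speed limit or range.

### The arm

A 7-joint arm with a two-finger parallel gripper is mounted at the origin on the work surface. World frame = base frame: x ahead of the robot, y to its left, z up, the work surface at z = 0. Lengths are in m, angles in rad, forces in N, time in s.
With the tool pointing down it reaches from about 0.425 to 0.825 m from the base axis. Payload 3.6 kg.
Tool frame: the origin (TCP) lies midway between the tips of the shut fingers; the grasp point (between the pads) lies 19 mm behind it; z points along the fingers, y is the direction in which the jaws open and shut (so a half turn about z gives the same grasp; the last joint's range is limited). The gripper opens to 93 mm and grips with 3 to 60 N. Pads are 15 mm wide; open, the fingers measure 128 mm over their backs; the gripper's body (75 mm by 188 mm) begins 65 mm behind the grasp point.
Start: joints at [1.321, 0.615, -0.013, 1.423, 0.008, 1.103, -0.04], TCP at [0.144, -0.634, 0.219] pointing down, gripper open.
Joint ranges: [-3.12, 3.12], [-0.3, 2.06], [-1.34, 1.32], [0.26, 2.42], [-1.36, 4.5], [0.01, 1.98], [-2.84, 2.84]. Speed limits (rad/s): [2.79, 2.79, 3.14, 3.14, 3.14, 3.14, 3.14].

### API

Orientations are given as a unit quaternion [w, x, y, z].
In Python, from bench import * gives the robot as it stands.
- The arm moves only by the shell command python3 -m pendant 'ROWS' [FORCE]. ROWS is JSON, a list of rows, each a list of 3 entries, a list of its own where there are three numbers: the finger opening in mm, from 0 to 93, then the shift along the tool's x, y, z in mm, then the turn, a rotation vector about the tool's x, y, z in degrees. A call has 1 to 12 rows; each row is the pose to reach, as a shift and turn from the pose measured when the call began, along the tool's axes at that moment; what a row does not reach only later rows make up. A row lasts 1/12 s, in which the tool goes at most 41.7 mm and 7.16 degrees, less where a joint would pass 70% of its speed; a pose out of reach is approached as far as the arm can. A call with a gripper value outside its range is refused whole. The fingers move at their own pace and stop on an object; FORCE is the grip in N (left out, the last holds). Time passes only in rows, so rows that repeat a pose let the fingers close. It gives the time, the measured TCP pose, the force and the opening at its end, in the units of the state.
- observe(): the state, without advancing time (a new reading comes with each control period).
- grab_frame(name): name is "scene" or "top" or "wrist"; returns a dict with "image" (384x512x3 uint8, red, green, blue), "z_map" (384x512 float32, m along the optical axis (not along the pixel's ray), 0 where there is no reading), "fx", "fy", "cx", "cy" (pixels), "k1" (the pictures are not rectified: a ray, as slopes to the right and down, at radius r is drawn at 1 + k1 r^2 times it, then the intrinsics apply), "R" (3x3) and "t" (3): a world point X has camera coordinates R X + t; the wrist camera has in their place "mount" (4x4, takes a point from camera to tool coordinates, whose origin is the TCP and whose axes are the flange's). Camera axes: x right, y down, z forward; pixel columns grow to the right and rows downward; lengths in m; the calibration is good to about 2 mm. A picture is of the moment at which its call begins: read the wrist's pose just before it.
- hand_in(): hands the job in, once; it reports no verdict.
The state is a dict: "time_s": time; "joint_positions": joint angles; "joint_vel": joint speeds; "effort": joint torques, N m; "ee_pos": TCP position; "tool_rot": TCP orientation; "contact_force": force on the tool from outside, world axes, zero at the start; "ft_torque": the same for the moment, N m; "gripper_width": finger opening in m.
Only numpy, scipy, OpenCV 4.12 (cv2) and the standard library are available. Lean on these libraries where they do the work, as an engineer would, in place of code of your own. Each camera call takes 0.05 s, during which the arm holds its last target.

## Working session

There is one attempt and no reset: what is moved stays moved. The work goes in short steps, Python scripts to look and compute and a shell command to move; the robot and the scene stay as the last step left them, time stands still between calls to the robot, and variables do not carry over. Pictures are saved under pics/ and viewed, and the job is handed in when it is done.

```bash
ls; mkdir -p pics; python3 - <<'E'
from bench import *
import cv2,pickle
s=observe();print(s)
for n in ["scene","top","wrist"]:
    f=grab_frame(n); pickle.dump(f,open(f"/tmp/{n}.pkl","wb"))
    cv2.imwrite(f"pics/{n}0.png",f["image"][:,:,::-1])
    print(n,{k:v for k,v in f.items() if k not in("image","z_map")})
E
```

```text
pics
{'time_s': 0.0, 'joint_positions': array([ 1.32049213,  0.61591098, -0.01264945,  1.42486479,  0.0081115 ,
        1.10341103, -0.04039059]), 'joint_vel': array([-0.0011289 , -0.00130318,  0.000551  ,  0.00040973, -0.00084263,
       -0.00233427, -0.00109135]), 'effort': array([ 3.03185116e-04, -4.58942521e+01,  2.09124070e-01, -1.65748036e+01,
       -6.11347379e-02,  2.03189574e-02,  2.10648277e-04]), 'ee_pos': array([ 0.1441109 , -0.63301955,  0.21749774]), 'tool_rot': array([-1.26242112e-03,  9.93738661e-01,  1.11722227e-01, -1.55743952e-04]), 'contact_force': array([-0.11055694, -0.33826611,  0.38607516]), 'ft_torque': array([ 0.02435009, -0.03098187,  0.04656964]), 'gripper_width': 0.09268166473940484}
scene {'fx': 398.8433879699659, 'fy': 398.8433879699659, 'cx': 258.81690983931867, 'cy': 190.994429354172, 'k1': -0.025853744711613596, 'R': array([[ 0.84882462,  0.52860378, -0.00864895],
       [ 0.41913485, -0.68283167, -0.5983869 ],
       [-0.32221536,  0.50430046, -0.8011606 ]]), 't': array([-0.52054259, -0.15835044,  1.65892895])}
top {'fx': 371.74735586123586, 'fy': 371.74735586123586, 'cx': 261.5988715742709, 'cy': 193.7519047717338, 'k1': -0.1194828043678207, 'R': array([[-0.02580063, -0.99965667,  0.00456816],
       [-0.98888209,  0.02485258, -0.14661023],
       [ 0.14644637, -0.00830001, -0.98918379]]), 't': array([0.09293651, 0.58237197, 1.06389409])}
wrist {'fx': 342.8169991814829, 'fy': 342.8169991814829, 'cx': 257.21976835859107, 'cy': 194.1212416331138, 'k1': 0.01820785222773782, 'mount': array([[ 1.20570417e-03, -9.68011651e-01, -2.50902352e-01,
         6.92631803e-02],
       [ 9.99999259e-01,  1.20980707e-03,  1.37886072e-04,
         7.79128393e-04],
       [ 1.70068114e-04, -2.50902332e-01,  9.68012392e-01,
        -1.66646042e-01],
       [ 0.00000000e+00,  0.00000000e+00,  0.00000000e+00,
         1.00000000e+00]])}
```

View pics/scene0.png

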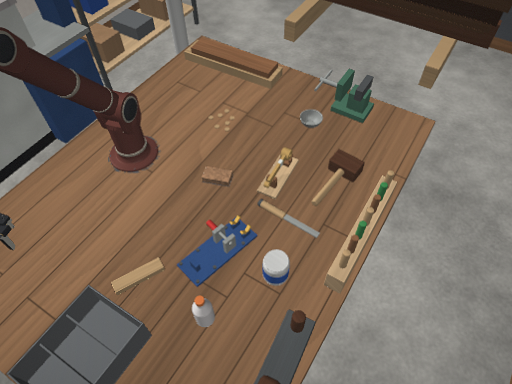

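View pics/top0.png

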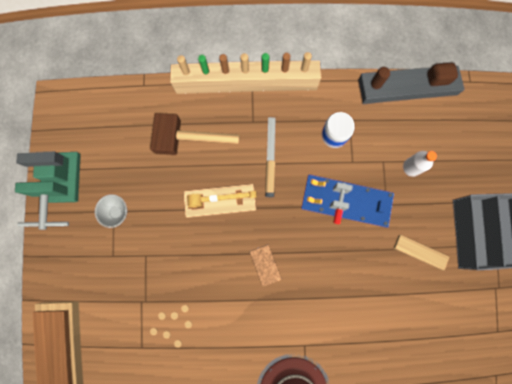

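View pics/wrist0.png

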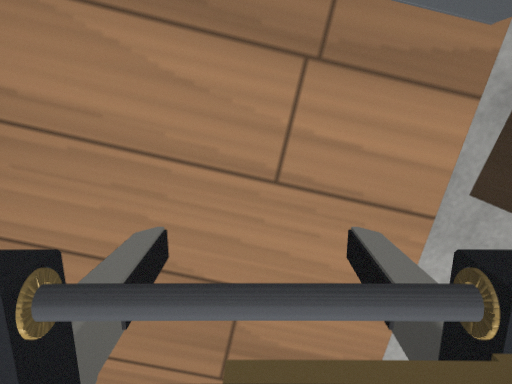

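The scene view shows the fixture at about (218,250), the red pin handle at (212,225) and the lever stand at (278,175). In the top view the fixture is at (348,200), with the handle at (338,215) and the stand at (220,200). The lever's big eye is on the left, at about (194,200).

```bash
cat > h.py <<'E'
import numpy as np,cv2
from scipy.spatial.transform import Rotation as Rn
def rot(q): return Rn.from_quat([q[1],q[2],q[3],q[0]]).as_matrix()
def slopes(f,uv):
    K=np.array([[f["fx"],0,f["cx"]],[0,f["fy"],f["cy"]],[0,0,1.]])
    return cv2.undistortPoints(np.float64(uv).reshape(-1,1,2),K,np.array([f["k1"],0,0,0.])).reshape(-1,2)
def pose(f,s=None):
    # camera->world R,t
    if "R" in f: return f["R"].T,-f["R"].T@f["t"]
    T=rot(s["tool_rot"]);M=f["mount"]
    return T@M[:3,:3],T@M[:3,3]+s["ee_pos"]
def plane(f,uv,z,s=None):
    R,c=pose(f,s);a=slopes(f,uv);d=np.c_[a,np.ones(len(a))]@R.T
    return c+d*((z-c[2])/d[:,2])[:,None]
def cloud(f,s=None):
    h,w=f["z_map"].shape;u,v=np.meshgrid(np.arange(w),np.arange(h))
    a=slopes(f,np.c_[u.ravel(),v.ravel()]);R,c=pose(f,s)
    P=c+(np.c_[a,np.ones(len(a))]*f["z_map"].reshape(-1,1))@R.T
    P[f["z_map"].ravel()==0]=np.nan
    return P.reshape(h,w,3)
def proj(f,X,s=None):
    R,c=pose(f,s);x=(np.atleast_2d(X)-c)@R;a=x[:,:2]/x[:,2:];r=(a**2).sum(1,keepdims=True)
    a=a*(1+f["k1"]*r);return a*[f["fx"],f["fy"]]+[f["cx"],f["cy"]]
E
python3 - <<'E'
import pickle,cv2,numpy as np
from h import *
np.set_printoptions(precision=4,suppress=True)
for n in ["top","scene"]:
    f=pickle.load(open(f"/tmp/{n}.pkl","rb"));P=cloud(f)
    hsv=cv2.cvtColor(f["image"],cv2.COLOR_RGB2HSV)
    roi=np.zeros(hsv.shape[:2],bool)
    if n=="top": roi[160:240,170:400]=1
    else: roi[140:290,170:310]=1
    blue=cv2.inRange(hsv,(105,130,60),(125,255,255)).astype(bool)&roi
    red=(cv2.inRange(hsv,(0,180,120),(5,255,255))|cv2.inRange(hsv,(172,180,120),(180,255,255))).astype(bool)&roi
    yel=cv2.inRange(hsv,(20,140,150),(32,255,255)).astype(bool)&roi
    steel=cv2.inRange(hsv,(0,0,90),(180,40,255)).astype(bool)&roi
    for k,m in dict(blue=blue,red=red,yel=yel,steel=steel).items():
        m=cv2.morphologyEx(m.astype(np.uint8),cv2.MORPH_OPEN,np.ones((2,2)))
        c,_,st,ce=None,*cv2.connectedComponentsWithStats(m)[1:]
        lab=cv2.connectedComponents(m)[1]
        for i in range(1,len(st)):
            if st[i,4]<8: continue
            q=P[lab==i];print(n,k,st[i],ce[i],np.nanmedian(q,0),np.nanpercentile(q[:,2],[5,95]))
            if k=="blue" and st[i,4]>500:
                cnt=cv2.findContours((lab==i).astype(np.uint8),0,1)[0][0].reshape(-1,2)
                W=plane(f,cnt,0.012)[:,:2].astype(np.float32)
                r=cv2.minAreaRect(W);print("  rect",r,cv2.boxPoints(r))
E
```

```text
top blue [304 177  36  39 686] [321.5612 197.2128] [ 0.577  -0.1112  0.0122] [0.0085 0.0164]
  rect ((0.5779937505722046, -0.1094147264957428), (0.10381566733121872, 0.10403092950582504), 76.3247299194336) [[ 0.5152 -0.1476]
 [ 0.6163 -0.1721]
 [ 0.6408 -0.0713]
 [ 0.5397 -0.0467]]
top blue [316 178   8   3  17] [319.4118 179.1765] [ 0.6303 -0.1007  0.0124] [0.0078 0.0151]
top blue [ 344  186   49   41 1389] [369.0346 206.1577] [ 0.5412 -0.2522  0.0124] [0.0088 0.0335]
  rect ((0.5437203049659729, -0.24924880266189575), (0.14763297140598297, 0.10490673035383224), 76.30154418945312) [[ 0.4753 -0.3085]
 [ 0.5772 -0.3334]
 [ 0.6122 -0.19  ]
 [ 0.5102 -0.1651]]
top red [335 211   8  14  85] [338.5529 217.8118] [ 0.5041 -0.1437  0.0682] [0.0008 0.072 ]
top yel [313 181  13   5  34] [318.1765 183.6176] [ 0.6101 -0.0901  0.0456] [0.0224 0.054 ]
top yel [253 193   3   4  12] [254.  194.5] [0.578  0.1003 0.0752] [0.0725 0.078 ]
top yel [192 196   8  11  70] [195.7    200.7286] [0.5639 0.2675 0.0841] [0.0603 0.0887]
top yel [310 199  12   5  31] [314.7419 201.0323] [ 0.5583 -0.078   0.0458] [0
[... 807 characters left out ...]
9] [ 0.5301 -0.1489  0.0717] [0.0679 0.0813]
scene yel [236 217   5   7  20] [237.85 219.95] [ 0.568  -0.0672  0.0367] [0.0015 0.0533]
scene yel [246 226   5   7  22] [248.2727 229.2273] [ 0.6201 -0.0801  0.0367] [0.0019 0.0547]
scene steel [279 161   5   5  19] [281.4211 162.6842] [0.5759 0.2245 0.0696] [0.014  0.0793]
scene steel [285 216  26  18 166] [297.8494 224.1687] [0.7514 0.0417 0.017 ] [0.0016 0.0229]
scene steel [213 225  23  28 216] [223.8657 237.4167] [ 0.5793 -0.1621  0.0659] [0.0185 0.0804]
scene steel [230 247   3   3   8] [231.125 247.875] [ 0.6033 -0.1635  0.0187] [0.0099 0.0266]
scene steel [263 250  28  28 596] [276.6124 263.9597] [ 0.7845 -0.1686  0.0993] [0.0641 0.1042]
```

```bash
python3 - <<'E'
import pickle,cv2,numpy as np
f=pickle.load(open("/tmp/top.pkl","rb"))
im=f["image"][170:240,170:410,::-1];cv2.imwrite("pics/tc.png",cv2.resize(im,None,fx=3.3,fy=3.3,interpolation=cv2.INTER_CUBIC))
f=pickle.load(open("/tmp/scene.pkl","rb"))
im=f["image"][140:290,170:310,::-1];cv2.imwrite("pics/sc.png",cv2.resize(im,None,fx=4,fy=4,interpolation=cv2.INTER_CUBIC))
E
```

```text
(no output)
```

View pics/tc.png

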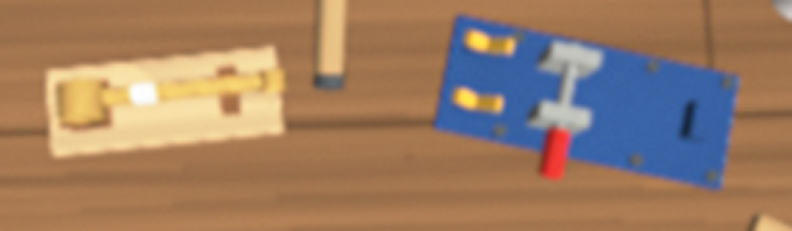

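View pics/sc.png

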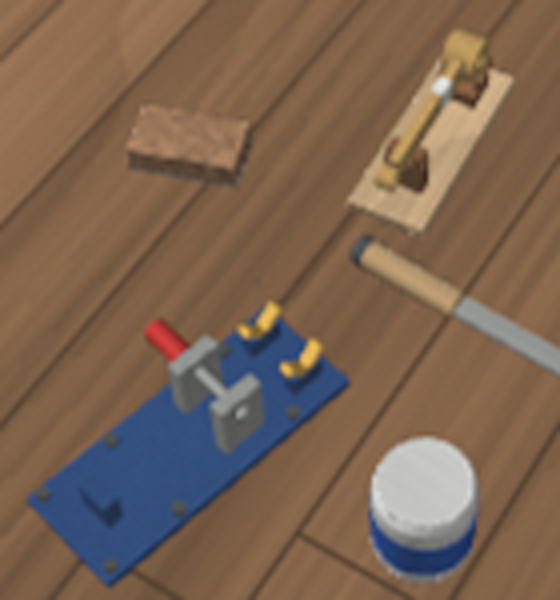

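Both cameras agree on the fixture: yaw about -104° and origin about (0.577,-0.161). That puts the handle near (0.519,-0.146), and the red pixels match. I'll fly above it and refine with the wrist camera.

```bash
cat >> h.py <<'E'
def goal(s,pos,yaw,half=True):
    """yaw: world direction (deg) of tool y, tool z straight down; prints shift mm & turn deg"""
    R0=rot(s["tool_rot"]);best=None
    for k in ((0,180) if half else (0,)):
        a=np.radians(yaw+k);y=np.array([np.cos(a),np.sin(a),0]);z=np.array([0,0,-1.]);R1=np.c_[np.cross(y,z),y,z]
        rv=np.degrees(Rn.from_matrix(R0.T@R1).as_rotvec())
        if best is None or np.linalg.norm(rv)<np.linalg.norm(best): best=rv
    print("shift",np.round(R0.T@(np.array(pos)-s["ee_pos"])*1000,1),"turn",np.round(best,2),"|",s["ee_pos"].round(4),"t",round(s["time_s"],2),"w",round(s["gripper_width"]*1000,1),"F",s["contact_force"].round(1))
E
python3 -c "
from bench import *; from h import *
goal(observe(),[0.519,-0.146,0.20],-103.8)"
```

```text
shift [ 473.7 -391.8   18.5] turn [-0.11  0.03 26.63] | [ 0.1441 -0.6332  0.2178] t 0.15 w 93.1 F [ 0.6  0.1 -0.7]
```

```bash
python3 -m pendant '[[93,[474,-392,18],[0,0,26.6]],[93,[474,-392,18],[0,0,26.6]],[93,[474,-392,18],[0,0,26.6]],[93,[474,-392,18],[0,0,26.6]],[93,[474,-392,18],[0,0,26.6]],[93,[474,-392,18],[0,0,26.6]],[93,[474,-392,18],[0,0,26.6]],[93,[474,-392,18],[0,0,26.6]],[93,[474,-392,18],[0,0,26.6]],[93,[474,-392,18],[0,0,26.6]],[93,[474,-392,18],[0,0,26.6]],[93,[474,-392,18],[0,0,26.6]]]' 30; python3 -c "
from bench import *; from h import *
goal(observe(),[0.519,-0.146,0.20],-103.8)"
```

```text
time_s: 1.15
ee_pos: [0.4495, -0.2356, 0.2039]
tool_rot: [-0.001, 0.993, -0.12, -0.0]
contact_force: [-0.1, -0.9, 0.2]
gripper_width: 0.0927
shift [  46.1 -103.6    4. ] turn [-0.1   0.06  0.02] | [ 0.4495 -0.2356  0.2039] t 1.15 w 92.7 F [-0.1 -0.9  0.2]
```

```bash
python3 -m pendant '[[93,[46,-104,4],[0,0,0]],[93,[46,-104,4],[0,0,0]],[93,[46,-104,4],[0,0,0]],[93,[46,-104,4],[0,0,0]],[93,[46,-104,4],[0,0,0]],[93,[46,-104,4],[0,0,0]]]' 30; cat > look.py <<'E'
import sys,pickle
from bench import *; from h import *
n=sys.argv[1];cam=sys.argv[2] if len(sys.argv)>2 else "wrist"
s=observe();f=grab_frame(cam);pickle.dump((s,f),open(f"/tmp/{n}.pkl","wb"))
cv2.imwrite(f"pics/{n}.png",cv2.resize(f["image"][:,:,::-1],None,fx=1.5,fy=1.5));print(s["ee_pos"].round(4),s["tool_rot"].round(4),s["time_s"])
E
python3 look.py w1
```

```text
time_s: 1.65
ee_pos: [0.5183, -0.1463, 0.1997]
tool_rot: [-0.0, 0.993, -0.12, -0.001]
contact_force: [-0.6, -0.3, -0.1]
gripper_width: 0.093
[ 0.5183 -0.1463  0.1997] [-5.000e-04  9.927e-01 -1.203e-01 -1.000e-03] 1.65
```

View pics/w1.png

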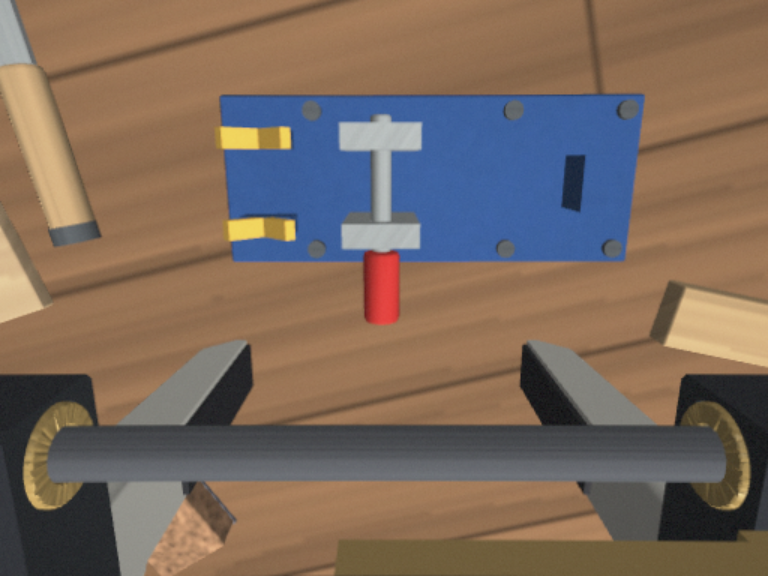

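The wrist picture shows the red handle at (382,287), the cheek tops at (380,136) and (381,235), the V notches at (254,138) and (262,229), and the whole plate.

```bash
cat > fix.py <<'E'
import pickle,sys
from h import *
np.set_printoptions(precision=4,suppress=True)
s,f=pickle.load(open(f"/tmp/{sys.argv[1]}.pkl","rb"))
hsv=cv2.cvtColor(f["image"],cv2.COLOR_RGB2HSV);P=cloud(f,s)
def big(m,k=1):
    m=cv2.morphologyEx(m,cv2.MORPH_OPEN,np.ones((3,3)));n,l,st,c=cv2.connectedComponentsWithStats(m)
    o=np.argsort(-st[1:,4])[:k]+1;return [l==i for i in o]
b=big(cv2.inRange(hsv,(105,130,40),(125,255,255)))[0]
cnt=np.vstack([c.reshape(-1,2) for c in cv2.findContours(b.astype(np.uint8),0,1)[0]])
r=cv2.minAreaRect(plane(f,cnt,.012,s)[:,:2].astype(np.float32));B=cv2.boxPoints(r);print("plate",r)
e=sorted([(B[(i+1)%4]-B[i]) for i in range(4)],key=lambda v:-np.linalg.norm(v))[0];
if e[1]>0:e=-e
ex=e/np.linalg.norm(e);ey=np.array([-ex[1],ex[0]]);O=np.array(r[0])-.0325*ex
print("yaw",np.degrees(np.arctan2(ex[1],ex[0])),"origin",O)
def fx(p): d=np.asarray(p)[...,:2]-O;return np.stack([d@ex,d@ey],-1)*1000
steel=cv2.inRange(hsv,(0,0,110),(180,50,255))&((np.abs(P[:,:,2]-.078)<.007).astype(np.uint8)*255)
for m in big(steel,2):
    c=cv2.findContours(m.astype(np.uint8),0,1)[0];c=max(c,key=len)
    q=cv2.minAreaRect(plane(f,c.reshape(-1,2),.078,s)[:,:2].astype(np.float32));print("cheek fix mm",fx(q[0]),"size",q[1],"z",np.nanmedian(P[m][:,2]))
red=big(cv2.inRange(hsv,(0,180,90),(6,255,255))|cv2.inRange(hsv,(172,180,90),(180,255,255)))[0]
c=max(cv2.findContours(red.astype(np.uint8),0,1)[0],key=len).reshape(-1,2)
q=cv2.minAreaRect(plane(f,c,.059,s)[:,:2].astype(np.float32));print("handle fix mm",fx(q[0]),"world",q,"ztop",np.nanpercentile(P[red][:,2],95))
for m in big(cv2.inRange(hsv,(20,140,150),(32,255,255))&((P[:,:,2]>.03).astype(np.uint8)*255),2):
    c=max(cv2.findContours(m.astype(np.uint8),0,1)[0],key=len).reshape(-1,2)
    q=P[m];print("yel fix mid",fx(plane(f,[(c.min(0)+c.max(0))/2.],.05,s)[0]),np.nanpercentile(fx(q),[2,98],axis=0).ravel())
E
python3 fix.py w1
```

```text
plate ((0.5639100074768066, -0.18821756541728973), (0.2725139558315277, 0.10812672972679138), 76.25204467773438)
yaw -103.747955 origin [ 0.5716 -0.1566]
cheek fix mm [-0.0187 26.7564] size (0.04346081241965294, 0.01380978524684906) z 0.07844488597933336
cheek fix mm [  0.1316 -27.3196] size (0.04332449287176132, 0.013582856394350529) z 0.07858714735692202
handle fix mm [  0.2501 -62.0621] world ((0.5112901926040649, -0.14214250445365906), (0.018605677410960197, 0.04390973970293999), 76.53727722167969) ztop 0.07108255629334019
yel fix mid [-74.9614  26.5166] [-94.8752  20.9762 -54.0278  31.7124]
yel fix mid [-75.3363 -26.8646] [-94.9053 -32.7376 -54.0699 -21.9112]
```

```bash
python3 -c "
from bench import *; from h import *
goal(observe(),[0.5128,-0.1422,0.11],-103.75)"
```

```text
shift [-6.  -3.5 89.8] turn [-0.03  0.11 -0.17] | [ 0.518  -0.1472  0.1998] t 1.7 w 93.2 F [ 0.5 -0.4  0.1]
```

```bash
python3 -m pendant '[[93,[-6,-3.5,30],[0,0,0]],[93,[-6,-3.5,60],[0,0,0]],[93,[-6,-3.5,90],[0,0,0]],[93,[-6,-3.5,90],[0,0,0]],[93,[-6,-3.5,90],[0,0,0]]]'; python3 look.py w2; python3 fix.py w2;python3 look.py s2 scene; python3 -c "
import pickle,cv2
s,f=pickle.load(open('/tmp/s2.pkl','rb'));cv2.imwrite('pics/s2c.png',cv2.resize(f['image'][150:290,130:310,::-1],None,fx=4,fy=4,interpolation=cv2.INTER_CUBIC))"
```

```text
time_s: 2.12
ee_pos: [0.5112, -0.1437, 0.1092]
tool_rot: [-0.0, 0.992, -0.123, -0.003]
contact_force: [0.2, 0.5, 0.9]
gripper_width: 0.0929
[ 0.5112 -0.1437  0.1092] [-1.000e-04  9.924e-01 -1.227e-01 -2.700e-03] 2.1167
plate ((0.563698410987854, -0.18823488056659698), (0.27328523993492126, 0.10850656777620316), 76.34182739257812)
yaw -103.65816 origin [ 0.5714 -0.1567]
cheek fix mm [ 0.0714 26.7971] size (0.043763622641563416, 0.014262032695114613) z 0.07855867001647054
cheek fix mm [  0.0244 -27.0473] size (0.043831367045640945, 0.014192749746143818) z 0.07859746656995223
handle fix mm [  0.9022 -62.9255] world ((0.5100134611129761, -0.1426721215248108), (0.0186908096075058, 0.045387912541627884), 76.47452545166016) ztop 0.07087848959489848
yel fix mid [-75.5578  26.7491] [-94.9278  20.9499 -54.0945  32.3878]
yel fix mid [-75.5332 -26.9409] [-94.645  -32.5658 -53.8874 -21.3692]
[ 0.5128 -0.1438  0.1106] [ 0.000e+00  9.925e-01 -1.224e-01 -7.000e-04] 2.1667
```

View pics/w2.png

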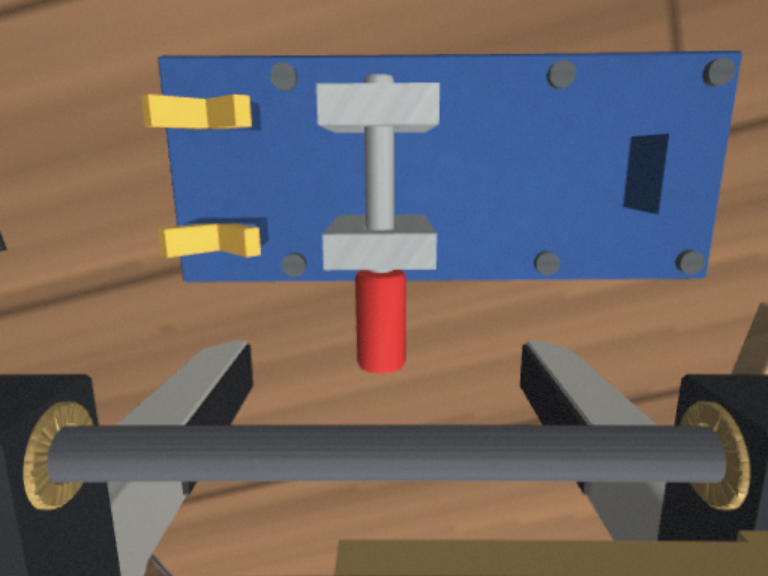

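View pics/s2c.png

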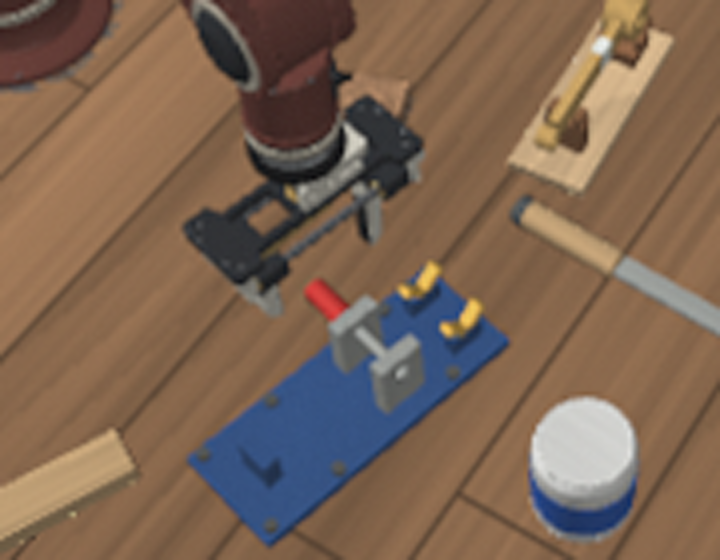

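The wrist measurements repeat at two heights, and they fit the given cheek spacing and sizes: origin (0.5714,-0.1567), yaw -103.7°. The handle at (381,320) is centred between the fingers. The scene view shows the gripper over the handle and nothing in the way, so I'll descend and grip.

```bash
python3 -c "
from bench import *; from h import *
goal(observe(),[0.5125,-0.1423,0.040],-103.7)"
```

```text
shift [-1.6 -1.  71.5] turn [ 0.   -0.06 -0.33] | [ 0.5137 -0.1437  0.1115] t 2.22 w 92.8 F [-0.  -0.2  0.6]
```

```bash
python3 -m pendant '[[93,[-1,-1,24],[0,0,0]],[93,[-1,-1,48],[0,0,0]],[93,[-1,-1,71.5],[0,0,0]],[93,[-1,-1,71.5],[0,0,0]],[50,[-1,-1,71.5],[0,0,0]],[30,[-1,-1,71.5],[0,0,0]],[10,[-1,-1,71.5],[0,0,0]],[0,[-1,-1,71.5],[0,0,0]],[0,[-1,-1,71.5],[0,0,0]],[0,[-1,-1,71.5],[0,0,0]],[0,[-1,-1,71.5],[0,0,0]]]' 25; python3 -c "
from bench import *; from h import *
goal(observe(),[0.5125,-0.1423,0.040],-103.7)"
```

```text
time_s: 3.13
ee_pos: [0.5133, -0.1425, 0.0404]
tool_rot: [0.0, 0.993, -0.122, 0.001]
contact_force: [0.5, -0.6, 0.1]
gripper_width: 0.0508
shift [-0.8 -0.   0.4] turn [-0.   -0.1  -0.33] | [ 0.5133 -0.1425  0.0404] t 3.13 w 50.8 F [ 0.5 -0.6  0.1]
```

```bash
python3 -m pendant '[[0,[0,0,0],[0,0,0]],[0,[0,0,0],[0,0,0]],[0,[0,0,0],[0,0,0]],[0,[0,0,0],[0,0,0]],[0,[0,0,0],[0,0,0]],[0,[0,0,0],[0,0,0]],[0,[0,0,0],[0,0,0]],[0,[0,0,0],[0,0,0]],[0,[0,0,0],[0,0,0]]]' 25; python3 -c "
from bench import *; from h import *
goal(observe(),[0.5125,-0.1423,0.040],-103.7)"; python3 look.py w3
```

```text
time_s: 3.88
ee_pos: [0.5132, -0.1424, 0.0403]
tool_rot: [0.0, 0.993, -0.122, 0.001]
contact_force: [-0.1, 0.7, 1.5]
gripper_width: 0.0216
shift [-0.7  0.1  0.3] turn [-0.01 -0.09 -0.32] | [ 0.5132 -0.1424  0.0403] t 3.88 w 21.6 F [-0.1  0.7  1.5]
[ 0.5132 -0.1424  0.0403] [ 0.000e+00  9.925e-01 -1.220e-01  8.000e-04] 3.8833
```

View pics/w3.png

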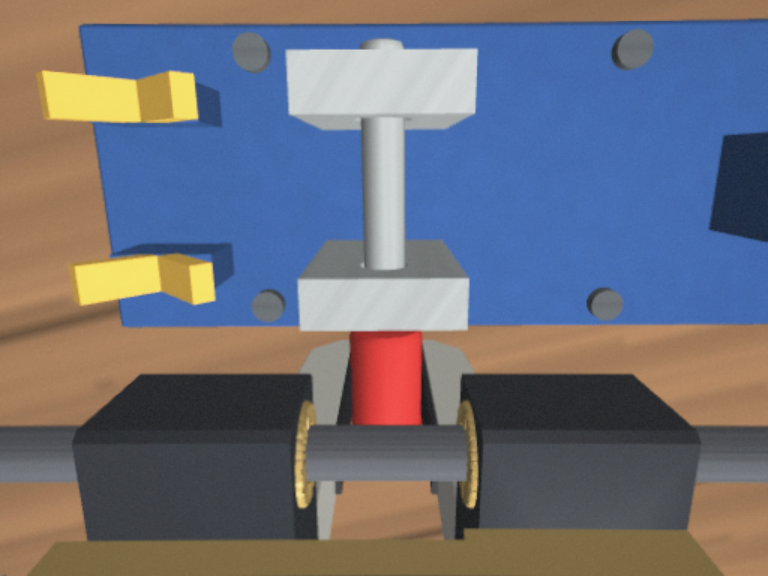

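The fingers stopped at 21.6 mm on the red handle, with no side load. I'll pull straight out 80 mm.

```bash
python3 -m pendant '[[0,[-8,0,0],[0,0,0]],[0,[-16,0.1,0],[0,0,0]],[0,[-24,0.1,0],[0,0,0]],[0,[-32,0.2,0],[0,0,0]],[0,[-40,0.2,0],[0,0,0]],[0,[-48,0.3,0],[0,0,0]],[0,[-56,0.3,0],[0,0,0]],[0,[-64,0.4,0],[0,0,0]],[0,[-72,0.4,0],[0,0,0]],[0,[-80,0.4,0],[0,0,0]],[0,[-82,0.4,0],[0,0,0]],[0,[-82,0.4,0],[0,0,0]]]' 25; python3 look.py w4;python3 -c "
from bench import *; from h import *
goal(observe(),[0.5125,-0.1423,0.040],-103.7)"
```

```text
time_s: 4.93
ee_pos: [0.4325, -0.1226, 0.0401]
tool_rot: [-0.0, 0.993, -0.122, 0.0]
contact_force: [0.1, -0.4, -0.5]
gripper_width: 0.0213
[ 0.4325 -0.1226  0.0401] [-0.000e+00  9.925e-01 -1.221e-01  1.000e-04] 4.9333
shift [81.4 -0.3  0.4] turn [-0.01 -0.09 -0.32] | [ 0.4334 -0.1229  0.0402] t 4.98 w 21.2 F [ 0.4 -0.3 -1.2]
```

View pics/w4.png

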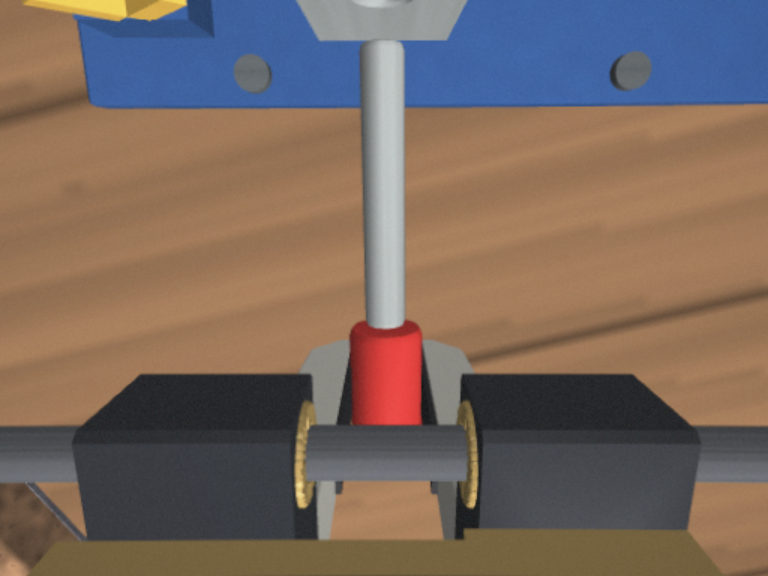

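The pin is out: its tip at (382,42) is clear of the cheek edge and the shank is straight. I'll work out where the pin sits relative to the tool.

```bash
cat > F.py <<'E'
import numpy as np
a=np.radians(-103.7);ex=np.array([np.cos(a),np.sin(a)]);ey=np.array([-ex[1],ex[0]]);O=np.array([.5714,-.1567])
def w(x,y): return O+x*ex+y*ey
def fx(p): d=np.asarray(p)[...,:2]-O;return np.stack([d@ex,d@ey],-1)*1000
E
python3 - <<'E'
import pickle
from h import *;from F import *;from bench import *
s,f=pickle.load(open("/tmp/w4.pkl","rb"))
for z in (.059,): print(fx(plane(f,np.array([[382,42],[386,326],[362,200],[407,200]])/1.5,z,s)), fx(s["ee_pos"]))
P=cloud(f,s);c=(np.array([[383,60],[384,180],[386,310],[386,360]])/1.5).astype(int)
for u,v in c: print(u,v,P[v,u],fx(P[v,u]))
goal(observe(),[*w(-.075,-.061-.0805),.040+.042],-103.7)
E
```

```text
[[-6.30987525e-03 -4.40943589e+01]
 [ 7.03655867e-01 -1.22619529e+02]
 [-5.94219429e+00 -8.49969039e+01]
 [ 6.82521481e+00 -8.50530343e+01]] [  -0.19630444 -143.03623631]
255 40 [ 0.52335986 -0.14512266  0.06475404] [  0.12978073 -49.41531203]
256 120 [ 0.49435264 -0.13828294  0.06548358] [  0.35467313 -79.21715918]
257 206 [ 0.45936759 -0.12999974  0.06607321] [   0.59293238 -115.16862854]
257 240 [ 0.44580826 -0.12663181  0.06998213] [   0.53219394 -129.13984284]
shift [  0.2 -74.8 -41.8] turn [-0.01 -0.09 -0.32] | [ 0.4334 -0.1229  0.0402] t 4.98 w 21.2 F [ 0.4 -0.3 -1.2]
```

```bash
python3 -m pendant '[[0,[0,0,-15],[0,0,0]],[0,[0,0,-30],[0,0,0]],[0,[0,0,-42],[0,0,0]],[0,[0,-20,-42],[0,0,0]],[0,[0,-40,-42],[0,0,0]],[0,[0,-60,-42],[0,0,-0.3]],[0,[0,-75,-42],[0,0,-0.3]],[0,[0,-75,-42],[0,0,-0.3]]]' 25; python3 - <<'E'
from h import *;from F import *;from bench import *
goal(observe(),[*w(-.075,-.060),.082],-103.7)
E
```

```text
time_s: 5.65
ee_pos: [0.4532, -0.0463, 0.0823]
tool_rot: [-0.001, 0.993, -0.116, 0.002]
contact_force: [-0.3, 0.4, -0.7]
gripper_width: 0.0215
shift [81.   4.8  0.5] turn [-0.15 -0.17  0.35] | [ 0.4532 -0.0463  0.0823] t 5.65 w 21.5 F [-0.3  0.4 -0.7]
```

```bash
python3 -m pendant '[[0,[20,4.8,0],[0,0,0.3]],[0,[40,4.8,0],[0,0,0.3]],[0,[60,4.8,0],[0,0,0.3]],[0,[81,4.8,0],[0,0,0.3]],[0,[81,4.8,0],[0,0,0.3]],[0,[81,4.8,0],[0,0,0.3]]]' 25; python3 look.py w5; python3 - <<'E'
from h import *;from F import *;from bench import *
goal(observe(),[*w(-.075,-.060),.082],-103.7)
E
```

```text
time_s: 6.15
ee_pos: [0.5314, -0.0711, 0.0822]
tool_rot: [-0.001, 0.993, -0.12, 0.002]
contact_force: [-0.0, 0.7, -0.4]
gripper_width: 0.0212
[ 0.5314 -0.0711  0.0822] [-8.000e-04  9.928e-01 -1.197e-01  1.700e-03] 6.15
shift [ 0.6 -1.1  0.1] turn [-0.11 -0.07 -0.02] | [ 0.53   -0.0706  0.0821] t 6.2 w 21.3 F [-1.1 -0.5 -0.6]
```

View pics/w5.png

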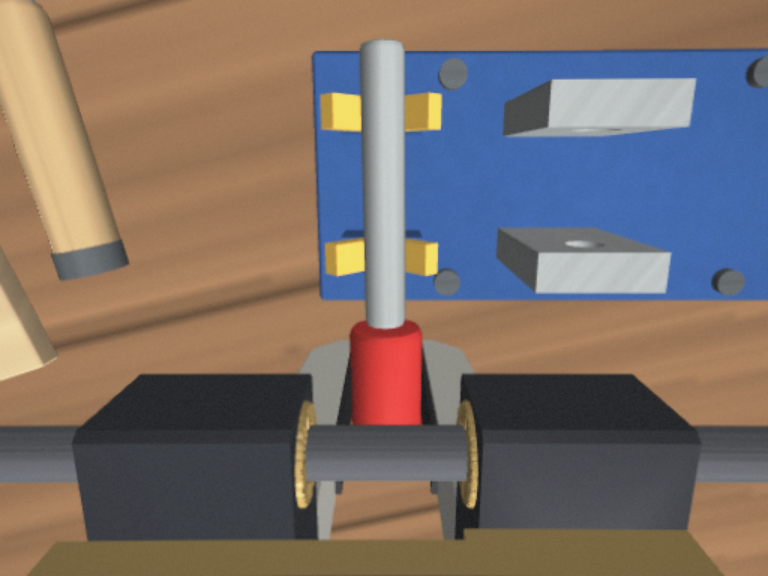

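The pin is over both V notches, with the V mouths centred at about 381 px and the pin at 383. I'll lower it and let go.

```bash
python3 -m pendant '[[0,[0.5,-0.8,15],[0,0,0]],[0,[0.5,-0.8,30],[0,0,0]],[0,[0.5,-0.8,40],[0,0,0]],[0,[0.5,-0.8,47],[0,0,0]],[0,[0.5,-0.8,52.5],[0,0,0]],[0,[0.5,-0.8,53],[0,0,0]],[0,[0.5,-0.8,53],[0,0,0]],[0,[0.5,-0.8,53],[0,0,0]]]' 25; python3 look.py w6; python3 - <<'E'
from h import *;from F import *;from bench import *
goal(observe(),[*w(-.075,-.060),.029],-103.7)
E
```

```text
time_s: 6.87
ee_pos: [0.5311, -0.07, 0.0295]
tool_rot: [-0.001, 0.993, -0.12, 0.001]
contact_force: [-0.3, -0.6, -0.6]
gripper_width: 0.0211
[ 0.5311 -0.07    0.0295] [-8.000e-04  9.928e-01 -1.195e-01  1.200e-03] 6.8667
shift [-0.4 -0.3  0.6] turn [-0.11 -0.14 -0.03] | [ 0.5312 -0.07    0.0296] t 6.92 w 21.1 F [-0.4  0.5  0.6]
```

View pics/w6.png

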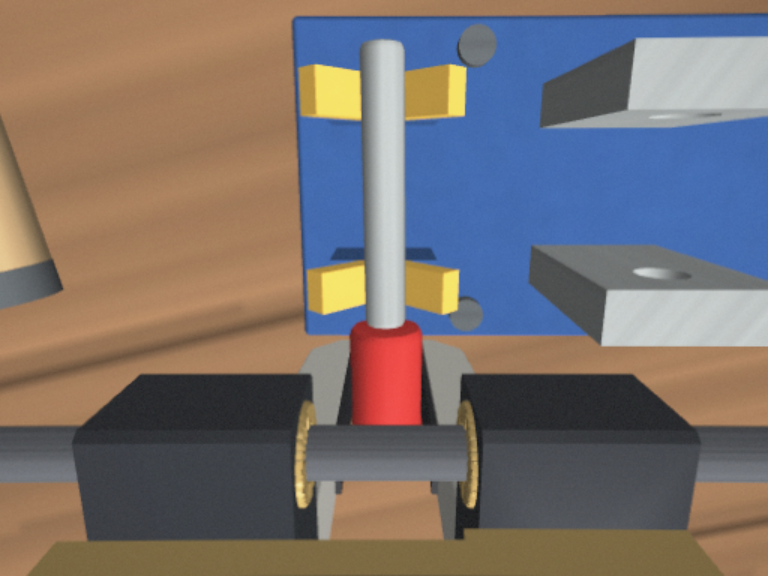

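```bash
python3 -m pendant '[[0,[0,0,1],[0,0,0]],[20,[0,0,1],[0,0,0]],[30,[0,0,1],[0,0,0]],[40,[0,0,1],[0,0,0]],[50,[0,0,1],[0,0,0]],[60,[0,0,1],[0,0,0]],[60,[0,0,1],[0,0,0]],[60,[0,0,1],[0,0,0]],[60,[0,0,1],[0,0,0]],[60,[0,0,1],[0,0,0]],[60,[0,0,1],[0,0,0]]]' 25; python3 look.py w7; python3 - <<'E'
from h import *;from F import *;from bench import *
goal(observe(),[*w(-.075,-.060),.15],-103.7)
E
```

```text
time_s: 7.83
ee_pos: [0.5312, -0.07, 0.0286]
tool_rot: [-0.001, 0.993, -0.12, 0.001]
contact_force: [0.0, 0.2, -1.0]
gripper_width: 0.06
[ 0.5312 -0.07    0.0286] [-8.000e-04  9.928e-01 -1.195e-01  1.400e-03] 7.8333
shift [-1.000e-01 -5.000e-01 -1.215e+02] turn [-0.11 -0.14 -0.03] | [ 0.5312 -0.07    0.0285] t 7.88 w 60.1 F [-0.2  0.6 -0.2]
```

View pics/w7.png

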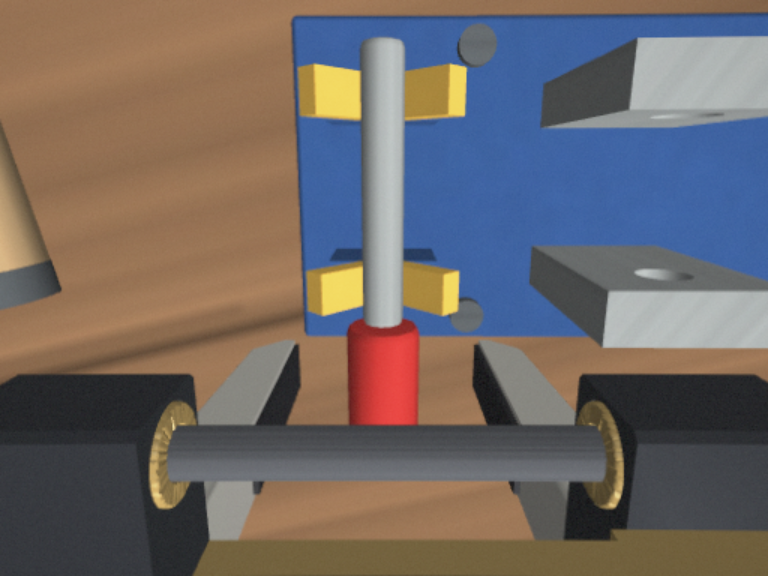

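The pin is released and lies in both Vs, centred at x≈382. I'll go up and look from above.

```bash
python3 -m pendant '[[60,[0,0,-20],[0,0,0]],[60,[0,0,-50],[0,0,0]],[60,[0,0,-85],[0,0,0]],[60,[0,0,-122],[0,0,0]],[60,[0,0,-160],[0,0,0]],[60,[0,0,-170],[0,0,0]],[60,[0,0,-170],[0,0,0]]]'; python3 look.py w8; python3 - <<'E'
import pickle
from h import *;from F import *;from bench import *
s,f=pickle.load(open("/tmp/w8.pkl","rb"));P=cloud(f,s)
hsv=cv2.cvtColor(f["image"],cv2.COLOR_RGB2HSV)
red=((cv2.inRange(hsv,(0,180,90),(6,255,255))|cv2.inRange(hsv,(172,180,90),(180,255,255)))>0)&(P[:,:,2]<.1)
c=max(cv2.findContours(red.astype(np.uint8),0,1)[0],key=len).reshape(-1,2)
q=cv2.minAreaRect(plane(f,c,.047,s)[:,:2].astype(np.float32));print("handle",fx(q[0]),q[1:],np.nanpercentile(P[red][:,2],95))
# approx lever position from top view
f=pickle.load(open("/tmp/top.pkl","rb"))
L=plane(f,[[195.7,200.7],[214,199],[253,194.5]],.079);print(L)
d=L[2]-L[1];print(np.degrees(np.arctan2(d[1],d[0])))
E
```

```text
time_s: 8.47
ee_pos: [0.533, -0.0706, 0.2021]
tool_rot: [-0.001, 0.993, -0.12, 0.005]
contact_force: [-0.5, 0.5, -0.3]
gripper_width: 0.0599
[ 0.533  -0.0706  0.2021] [-9.000e-04  9.928e-01 -1.196e-01  5.400e-03] 8.4667
handle [-75.01304507 -60.65835081] ((0.020399581640958786, 0.04432138055562973), 76.38955688476562) 0.05890413564170513
[[0.5637296  0.26855175 0.079     ]
 [0.5673627  0.21563129 0.079     ]
 [0.57762342 0.10316952 0.079     ]]
-84.78691647052271
```

View pics/w8.png

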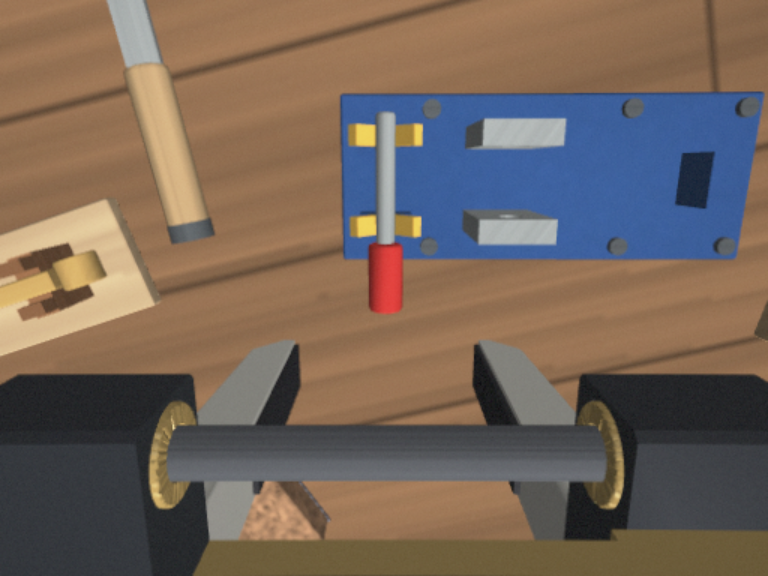

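The wrist view shows the pin parked, handle at (386,277). The pin origin works out at about (-75.0, -0.7) mm in the fixture frame. Next I'll check joint room for the lever grasp and go above it.

```bash
python3 - <<'E'
from h import *;from F import *;from bench import *
s=observe();print(s["joint_positions"].round(2));goal(s,[.567,.215,.20],-174.8)
E
```

```text
[ 0.05  0.46  0.06  1.79 -0.03  0.89 -1.68]
shift [ -32.9 -285.6    0. ] turn [-0.3  -0.17 71.07] | [ 0.5312 -0.0703  0.1995] t 8.52 w 59.5 F [-1.1 -0.1 -0.7]
```

```bash
python3 -m pendant '[[60,[-33,-285,0],[0,0,-109]],[60,[-33,-285,0],[0,0,-109]],[60,[-33,-285,0],[0,0,-109]],[60,[-33,-285,0],[0,0,-109]],[60,[-33,-285,0],[0,0,-109]],[60,[-33,-285,0],[0,0,-109]],[60,[-33,-285,0],[0,0,-109]],[60,[-33,-285,0],[0,0,-109]],[60,[-33,-285,0],[0,0,-109]],[60,[-33,-285,0],[0,0,-109]],[60,[-33,-285,0],[0,0,-109]],[60,[-33,-285,0],[0,0,-109]]]'; python3 - <<'E'
from h import *;from F import *;from bench import *
s=observe();print(s["joint_positions"].round(2));goal(s,[.567,.215,.20],5.2,False)
E
```

```text
time_s: 9.52
ee_pos: [0.5651, 0.2139, 0.1966]
tool_rot: [0.0, 0.806, 0.592, -0.001]
contact_force: [-0.8, 0.4, 0.0]
gripper_width: 0.0602
[-0.18  0.59 -0.36  1.58  0.23  1.02 -0.91]
shift [ 1.6  1.5 -3.4] turn [ -0.04   0.07 -22.58] | [0.5651 0.2139 0.1966] t 9.52 w 60.2 F [-0.8  0.4  0. ]
```

```bash
python3 -m pendant '[[60,[1.5,1.5,-3],[0,0,-22.6]],[60,[1.5,1.5,-3],[0,0,-22.6]],[60,[1.5,1.5,-3],[0,0,-22.6]],[60,[1.5,1.5,-3],[0,0,-22.6]],[60,[1.5,1.5,-3],[0,0,-22.6]],[60,[1.5,1.5,-3],[0,0,-22.6]]]';python3 look.py w9
```

```text
time_s: 10.02
ee_pos: [0.5663, 0.2146, 0.198]
tool_rot: [-0.001, 0.675, 0.738, -0.002]
contact_force: [-0.5, 0.1, -0.1]
gripper_width: 0.0598
[0.5663 0.2146 0.198 ] [-0.0008  0.675   0.7378 -0.0019] 10.0167
```

View pics/w9.png

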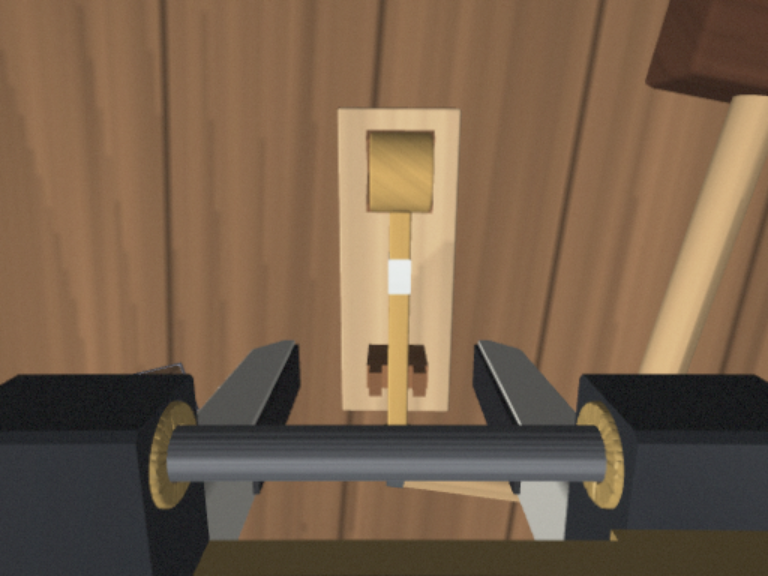

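The white band is at (399,277), the big eye at (400,171), and the bar runs vertically down the image. Nothing blocks the descent.

```bash
cat > lev.py <<'E'
import pickle,sys
from h import *;from F import *;from bench import *
s,f=pickle.load(open(f"/tmp/{sys.argv[1]}.pkl","rb"));P=cloud(f,s)
hsv=cv2.cvtColor(f["image"],cv2.COLOR_RGB2HSV)
wm=cv2.inRange(hsv,(0,0,190),(180,40,255))&((P[:,:,2]>.06)&(P[:,:,2]<.1)).astype(np.uint8)*255
c=max(cv2.findContours(wm,0,1)[0],key=cv2.contourArea).reshape(-1,2)
q=cv2.minAreaRect(plane(f,c,.079,s)[:,:2].astype(np.float32));print("band",q,np.nanmedian(P[wm>0][:,2]))
# bar+eye via depth
m=((P[:,:,2]>.068)&(P[:,:,2]<.095)).astype(np.uint8);m=cv2.morphologyEx(m,cv2.MORPH_OPEN,np.ones((3,3)))
n,l,st,ce=cv2.connectedComponentsWithStats(m);i=l[int(c[:,1].mean()),int(c[:,0].mean())]
Q=P[l==i][:,:2];print(st[i])
b=np.array(q[0]);r=np.linalg.norm(Q-b,axis=1)
bar=Q[(np.abs(Q-b)[:,1]<.03)];v=np.linalg.svd(bar-bar.mean(0))[2][0];v=v if v[1]<0 else -v
print("bar yaw",np.degrees(np.arctan2(v[1],v[0])),"bar mid at",bar.mean(0),"extent x",np.percentile((Q-b)@v,[1,99]),"width",np.ptp((bar-bar.mean(0))@[-v[1],v[0]]))
h=P[l==i];e=h[(h[:,2]>.084)][:,:2];print("eye top",e.mean(0),(e.mean(0)-b)@v)
yaw=np.degrees(np.arctan2(v[1],v[0]))+90
np.save("/tmp/bal.npy",[*b,yaw])
goal(observe(),[*b,.12],yaw,False)
E
python3 lev.py w9
```

```text
band ((0.5732094645500183, 0.21847236156463623), (0.012057116255164146, 0.019275875762104988), 5.229339599609375) 0.08005449585930183
[ 246   88   44  196 4224]
bar yaw -85.4123228847131 bar mid at [0.57309858 0.21895916] extent x [-0.07791497  0.09046331] width 0.012254454278144897
eye top [0.56847964 0.27559573] -0.057318668289750546
shift [ 3.2  7.3 78.5] turn [-0.17  0.08  0.52] | [0.5665 0.2147 0.1985] t 10.07 w 60.2 F [-0.8  0.7  0.3]
```

The sizes match: band 12×19 mm, eye 57.3 mm away, z 0.080. I'll descend partway, check, then grip.

```bash
python3 -m pendant '[[60,[3,7.3,20],[0,0,0.4]],[60,[3,7.3,45],[0,0,0.4]],[60,[3,7.3,70],[0,0,0.4]],[60,[3,7.3,90],[0,0,0.4]],[60,[3,7.3,90],[0,0,0.4]],[60,[3,7.3,90],[0,0,0.4]]]';python3 look.py w10; python3 lev.py w10; python3 - <<'E'
from h import *;from bench import *
b=np.load("/tmp/bal.npy");goal(observe(),[b[0],b[1],.047],b[2],False)
E
```

```text
time_s: 10.57
ee_pos: [0.5725, 0.2181, 0.1077]
tool_rot: [-0.001, 0.678, 0.735, -0.003]
contact_force: [0.5, 0.4, 1.4]
gripper_width: 0.0598
[0.5725 0.2181 0.1077] [-0.001   0.6777  0.7353 -0.0027] 10.5667
band ((0.5730236768722534, 0.2182082235813141), (0.012171363458037376, 0.01969319023191929), 4.857051372528076) 0.0800509643246176
[ 227   86   64  198 7118]
bar yaw -85.2729223870492 bar mid at [0.57311447 0.21922788] extent x [-0.07815103  0.03760282] width 0.012602556894265472
eye top [0.56849078 0.27582388] -0.057793233734774435
shift [ -0.5  -0.6 -10.9] turn [-0.12  0.05 -0.05] | [0.5735 0.2187 0.1091] t 10.62 w 60.1 F [ 0.2 -0.   0.2]
shift [-0.4 -0.4 62.1] turn [-0.12  0.05 -0.05] | [0.5735 0.2187 0.1091] t 10.62 w 60.1 F [ 0.2 -0.   0.2]
```

View pics/w10.png

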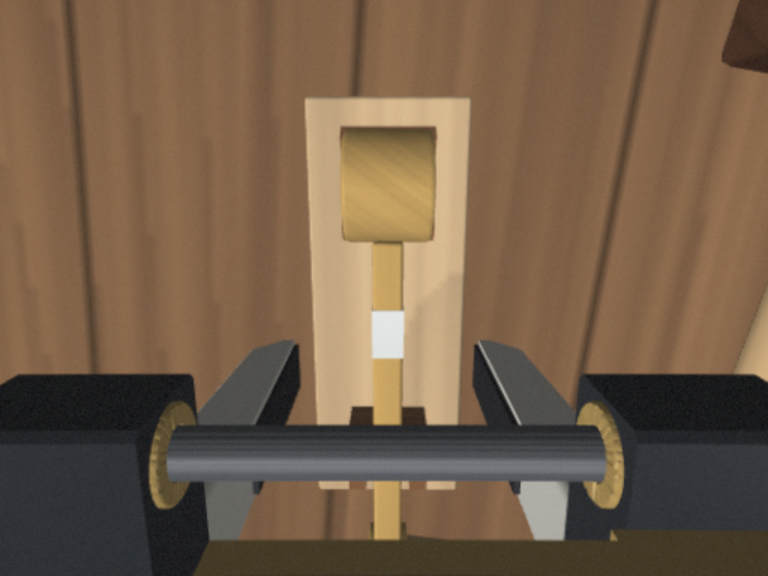

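```bash
python3 -m pendant '[[60,[-0.4,-0.4,20],[0,0,0]],[60,[-0.4,-0.4,40],[0,0,0]],[60,[-0.4,-0.4,56],[0,0,0]],[60,[-0.4,-0.4,62],[0,0,0]],[60,[-0.4,-0.4,62],[0,0,0]],[60,[-0.4,-0.4,62],[0,0,0]],[0,[-0.4,-0.4,62],[0,0,0]],[0,[-0.4,-0.4,62],[0,0,0]],[0,[-0.4,-0.4,62],[0,0,0]],[0,[-0.4,-0.4,62],[0,0,0]],[0,[-0.4,-0.4,62],[0,0,0]],[0,[-0.4,-0.4,62],[0,0,0]]]' 45; python3 -m pendant '[[0,[0,0,0],[0,0,0]],[0,[0,0,0],[0,0,0]],[0,[0,0,0],[0,0,0]],[0,[0,0,0],[0,0,0]],[0,[0,0,0],[0,0,0]],[0,[0,0,0],[0,0,0]],[0,[0,0,0],[0,0,0]]]' 45;python3 look.py w11; python3 - <<'E'
from h import *;from bench import *
b=np.load("/tmp/bal.npy");goal(observe(),[b[0],b[1],.047],b[2],False)
E
```

```text
time_s: 11.62
ee_pos: [0.5731, 0.2182, 0.0473]
tool_rot: [-0.0, 0.678, 0.735, -0.001]
contact_force: [0.4, -0.4, 0.2]
gripper_width: 0.0247
time_s: 12.2
ee_pos: [0.5731, 0.2182, 0.0473]
tool_rot: [-0.0, 0.678, 0.735, -0.001]
contact_force: [0.1, -1.0, 1.5]
gripper_width: 0.0119
[0.5731 0.2182 0.0473] [-4.000e-04  6.777e-01  7.353e-01 -1.100e-03] 12.2
shift [-0.1 -0.   0.3] turn [-0.12  0.05 -0.05] | [0.573  0.2183 0.0473] t 12.25 w 11.7 F [-0.7  0.6  1. ]
```

View pics/w11.png

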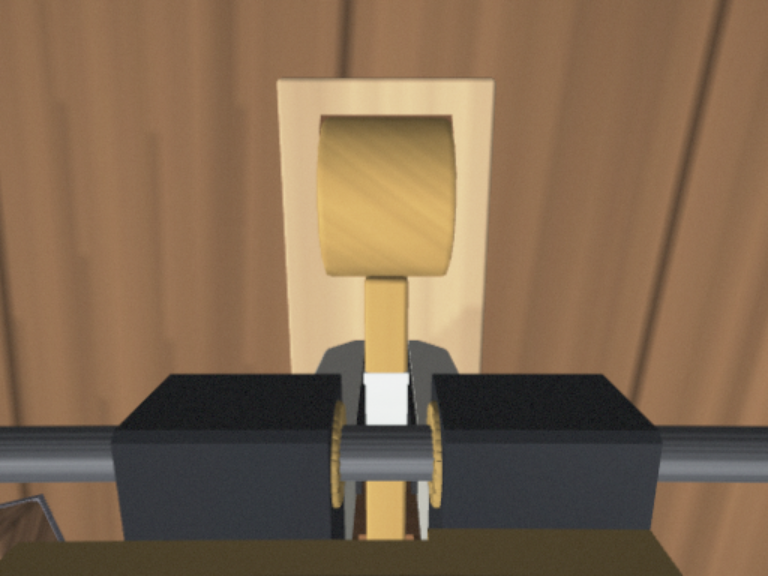

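The fingers closed to 11.8 mm on the band. I'll lift gently.

```bash
python3 -m pendant '[[0,[0,0,-3],[0,0,0]],[0,[0,0,-8],[0,0,0]],[0,[0,0,-16],[0,0,0]],[0,[0,0,-26],[0,0,0]],[0,[0,0,-38],[0,0,0]],[0,[0,0,-50],[0,0,0]],[0,[0,0,-62],[0,0,0]],[0,[0,0,-74],[0,0,0]],[0,[0,0,-86],[0,0,0]],[0,[0,0,-93],[0,0,0]],[0,[0,0,-95],[0,0,0]],[0,[0,0,-95],[0,0,0]]]' 45;python3 look.py w12; python3 look.py s12 scene; python3 -c "
import pickle,cv2
s,f=pickle.load(open('/tmp/s12.pkl','rb'));cv2.imwrite('pics/s12c.png',cv2.resize(f['image'][80:280,170:370,::-1],None,fx=3,fy=3,interpolation=cv2.INTER_CUBIC))
from h import *;from bench import *;from F import *
goal(observe(),[*w(.057,0),.145],-13.7,False)"
```

```text
time_s: 13.25
ee_pos: [0.5735, 0.2185, 0.1431]
tool_rot: [-0.0, 0.678, 0.735, -0.001]
contact_force: [-0.2, -0.1, -4.7]
gripper_width: 0.0117
[0.5735 0.2185 0.1431] [-1.000e-04  6.777e-01  7.353e-01 -5.000e-04] 13.25
[0.5731 0.2182 0.1422] [-4.000e-04  6.777e-01  7.353e-01 -1.300e-03] 13.3
shift [-427.4  -49.9   -2.5] turn [-0.18  0.12 18.38] | [0.5728 0.218  0.1417] t 13.35 w 12.0 F [-0.4  0.9 -5.1]
```

View pics/w12.png

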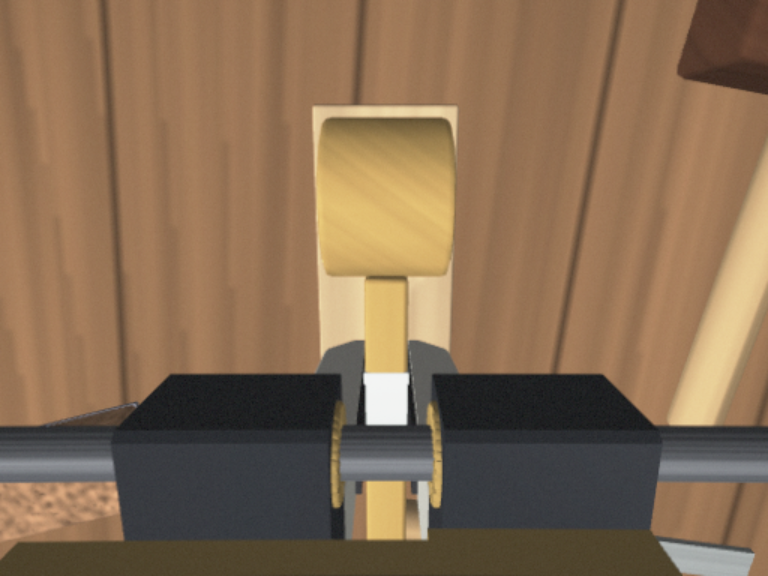

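View pics/s12c.png

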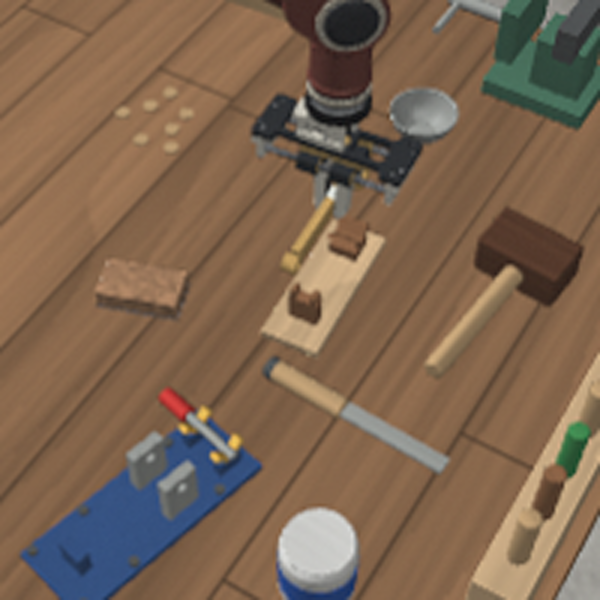

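The lever is off its stand and level, with the eye still at the same picture position relative to the gripper. The pin is still parked. I'll carry it over at a moderate speed.

```bash
python3 -m pendant '[[0,[-8,-1,-2],[0,0,0.4]],[0,[-22,-3,-3],[0,0,1]],[0,[-42,-5,-3],[0,0,2]],[0,[-66,-8,-3],[0,0,3]],[0,[-90,-10,-3],[0,0,4]],[0,[-114,-13,-3],[0,0,5]],[0,[-138,-16,-3],[0,0,6]],[0,[-162,-19,-3],[0,0,7]],[0,[-186,-22,-3],[0,0,8]],[0,[-210,-25,-3],[0,0,9]],[0,[-234,-27,-3],[0,0,10]],[0,[-258,-30,-3],[0,0,11]]]' 45; python3 -c "
from h import *;from bench import *;from F import *
goal(observe(),[*w(.057,0),.145],-13.7,False)"
```

```text
time_s: 14.35
ee_pos: [0.563, -0.0448, 0.1449]
tool_rot: [-0.0, 0.746, 0.666, -0.003]
contact_force: [0.2, -0.5, -5.0]
gripper_width: 0.0121
shift [-166.8   13.9    0.5] turn [-0.21  0.21  7.2 ] | [ 0.563  -0.0448  0.1449] t 14.35 w 12.1 F [ 0.2 -0.5 -5. ]
```

```bash
python3 -m pendant '[[0,[-24,2,0],[0,0,1]],[0,[-48,4,0],[0,0,2]],[0,[-72,6,0],[0,0,3]],[0,[-96,8,0],[0,0,4]],[0,[-118,10,0],[0,0,5]],[0,[-136,12,0],[0,0,6]],[0,[-150,13,0],[0,0,6.7]],[0,[-160,14,0],[0,0,7.2]],[0,[-165,14,0],[0,0,7.2]],[0,[-167,14,0],[0,0,7.2]],[0,[-167,14,0],[0,0,7.2]],[0,[-167,14,0],[0,0,7.2]]]' 45; python3 look.py w13; python3 look.py s13 scene; python3 look.py t13 top; python3 -c "
import pickle,cv2
s,f=pickle.load(open('/tmp/s13.pkl','rb'));cv2.imwrite('pics/s13c.png',cv2.resize(f['image'][150:300,130:330,::-1],None,fx=3.5,fy=3.5,interpolation=cv2.INTER_CUBIC))
from h import *;from bench import *;from F import *
goal(observe(),[*w(.057,0),.131],-13.7,False)"
```

```text
time_s: 15.35
ee_pos: [0.5582, -0.2107, 0.1455]
tool_rot: [-0.001, 0.786, 0.619, -0.002]
contact_force: [0.6, -0.1, -3.4]
gripper_width: 0.0118
[ 0.5582 -0.2107  0.1455] [-6.000e-04  7.858e-01  6.185e-01 -2.200e-03] 15.35
[ 0.5583 -0.2105  0.1456] [-5.000e-04  7.857e-01  6.187e-01 -2.200e-03] 15.4
[ 0.5583 -0.2107  0.1456] [-4.000e-04  7.857e-01  6.186e-01 -2.200e-03] 15.45
shift [-1.2 -0.1 14.6] turn [-0.19  0.18  0.12] | [ 0.5583 -0.2109  0.1456] t 15.5 w 11.9 F [ 0.1  0.2 -3.7]
```

View pics/w13.png

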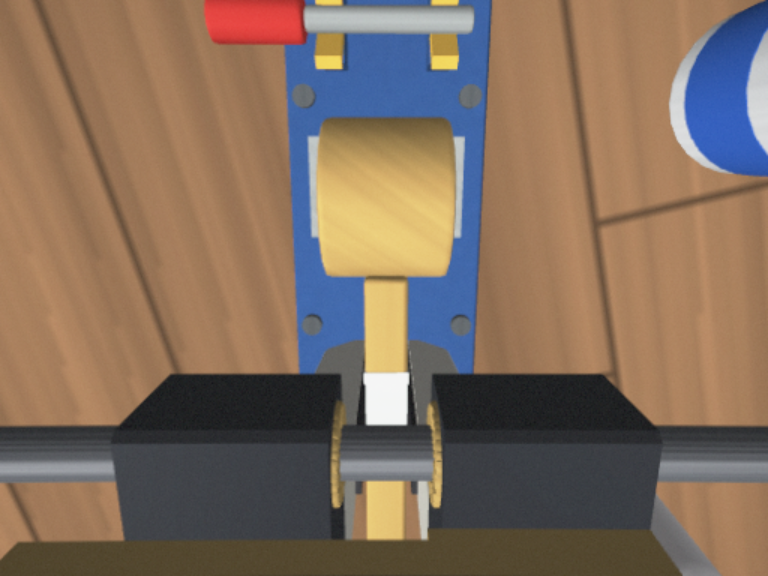

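View pics/s13c.png

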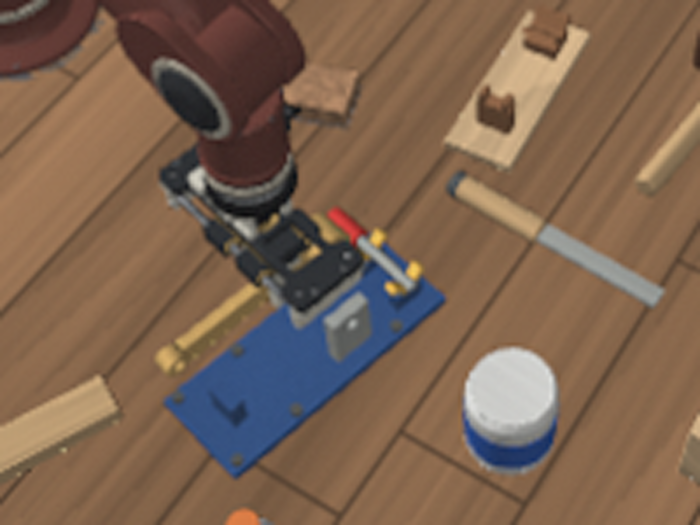

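View pics/t13.png

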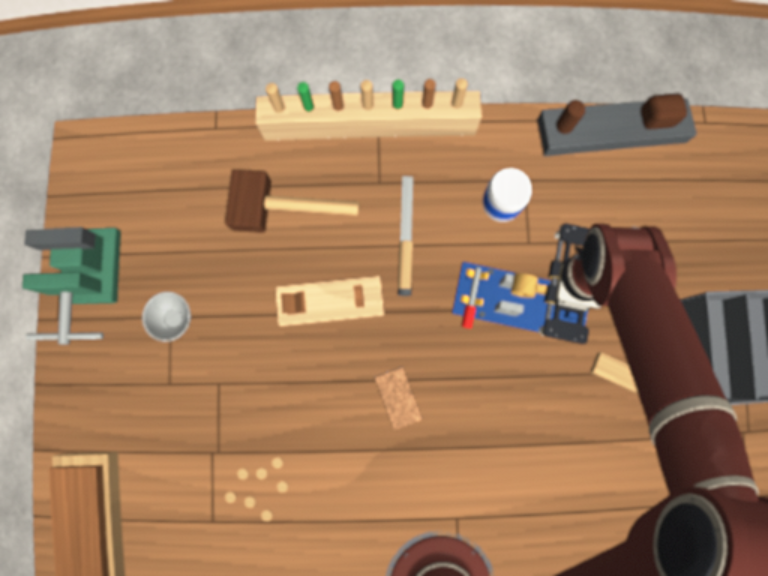

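The wrist view shows the eye at (387,195), centred sideways over the cheeks (edges at 308 and 465). The pin lies at (340,18) in the notches. I'll lower 14 mm and measure.

```bash
python3 -m pendant '[[0,[-0.6,0,4],[0,0,0]],[0,[-1,0,8],[0,0,0]],[0,[-1,0,12],[0,0,0]],[0,[-1,0,14.5],[0,0,0]],[0,[-1,0,14.5],[0,0,0]],[0,[-1,0,14.5],[0,0,0]],[0,[-1,0,14.5],[0,0,0]],[0,[-1,0,14.5],[0,0,0]]]' 45; cat > chk.py <<'E'
import pickle,sys
from h import *;from bench import *;from F import *
np.set_printoptions(precision=4,suppress=True)
s=observe();f=grab_frame("wrist");P=cloud(f,s);cv2.imwrite("pics/fin%d.png"%int(s["time_s"]*100),f["image"][:,:,::-1])
Z=P[:,:,2];m=((Z>.14)&(Z<.18)).astype(np.uint8);m[:65]=0;m[186:]=0;m[:,:205]=0;m[:,310:]=0
ys,xs=np.nonzero(m);print("eye mask",xs.min(),xs.max(),ys.min(),ys.max())
e=P[m>0];fit=fx(e)
hi=e[e[:,2]>np.percentile(e[:,2],97)-.0];print("eye top z",np.percentile(e[:,2],98),"top ridge fix",fx(hi).mean(0),"y range",np.percentile(fit[:,1],[1,99]))
# fit circle in fixture x-z (R 22)
from scipy.optimize import least_squares
a=fit[:,0]/1000;k=np.isfinite(a)
r=least_squares(lambda p:np.hypot(a[k]-p[0],e[k,2]-p[1])-.022,[0,.15],loss="soft_l1",f_scale=.001);print("eye centre fix x,z",r.x)
B=P[188:245,248:266].reshape(-1,3);B=B[(B[:,2]>.13)&(B[:,2]<.18)];c=np.polyfit(fx(B)[:,0],B[:,2]*1000,1);print("bar pitch deg",np.degrees(np.arctan(c[0])),"bar y/x deg",np.degrees(np.arctan(np.polyfit(fx(B)[:,0],fx(B)[:,1],1)[0])),"bar ztop",B[:,2].mean())
goal(s,[*w(.057,0),.131],-13.7,False);print(s["joint_vel"].round(3))
E
python3 chk.py
```

```text
time_s: 16.17
ee_pos: [0.5582, -0.2119, 0.1313]
tool_rot: [-0.0, 0.786, 0.619, -0.002]
contact_force: [-0.5, 0.3, -4.4]
gripper_width: 0.0119
eye mask 211 303 78 185
eye top z 0.17315021388476295 top ridge fix [-0.5839 -1.2147] y range [-15.7521  16.9736]
eye centre fix x,z [-0.0006  0.1503]
bar pitch deg 0.2768895515994696 bar y/x deg 0.15176562468459587 bar ztop 0.1636951178271367
shift [-0.2 -0.3  0.3] turn [-0.17  0.18  0.12] | [ 0.5582 -0.2119  0.1313] t 16.17 w 11.9 F [-0.5  0.3 -4.4]
[ 0.001 -0.002 -0.001  0.001 -0.     0.     0.001]
```

The eye centre measures (-0.6, 0.6) mm from the fork axis at z 0.150. The bar is within 0.3° of level and 0.2° of the fixture's x axis, and the arm is still. Handing in.

```bash
python3 -c "
from bench import *
print(hand_in()); s=observe();print(s['time_s'],s['ee_pos'],s['gripper_width'])"
```

```text
the job is handed in; nothing more can be done
None
the job is handed in; nothing more can be done
```

The job is handed in, at about 16 s of the 64 s allowed. The pin is parked in the yellow V notches and let go. The gripper is holding the lever at its white band above the fork. The hand-in gave no verdict, so these are my own last measurements:

- **Pin:** after release it lay in both notches with its handle on the -y side. Its origin was about (-75.0, -0.7) mm in the fixture frame. I measured this just after letting go. Later pictures showed it still in place, but I did not measure it again.
- **Lever:** the eye centre is within about 1 mm of the fork axis, at 0.150 m height, which is about 50 mm above the fork's top. The bar is level to 0.3° and within 0.2° of the fixture's x axis. It is gripped about 57 mm from the eye centre, with the fingers at 11.9 mm and 45 N of grip commanded. Joint speeds read almost zero.
- **Other things on the bench:** none looked moved in the last overhead and scene pictures. I did not measure their positions.

One disagreement: the overhead and scene cameras placed the fixture about 6 mm to either side of the wrist camera's estimate. I used the wrist camera's value because it repeated at two heights and matched the given sizes. The lever position above relies on that same camera.

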